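# Set the cold-foam frother to speed five and start it

## Task

Get the cold-foam frother going by fingertip alone: gently push its lidded steel jug back along the steel deck until it is fully home in the rail cradle, and click the speed selector round to speed five, the fifth bar after the small ring that marks off. Only when the jug is home and the selector rests on five, press the green start button right down and let it go. Do not grip, lift or tip the jug, and leave the paper cups, the cup lid and the muffin where they stand.

Things in the scene. Friction and masses are not known exactly. Their poses are not given: they have to be found in the camera images.
- frother: cold-foam frother, low white appliance fixed on the worktop, 236 deep x 364 wide x 104 high. Origin: centre of its underside; x to its back, y to its left, z up (mm below in this frame). Left: flat steel jug deck, top z 46, x -109 to 97, y -5 to 175. Right: black control pod, top z 60, x -109 to 97, y -172 to -12. Housing 104 high along the back, x 95 to 131. It cannot move
- selector (a joint): grey speed selector, rad, 0 at off, growing clockwise seen from above. Eight click positions 0.524 rad (30 deg) apart: off, one .. seven; five is 2.618. A spring plunger holds each: some 3 N at the bar's end to leave it, falling to nothing half way to the next, into which it snaps by itself. Starts on off, one or two. White marks round it on the pod, clockwise: a small ring (off), then seven bars that grow longer
- selector_axis (a point): point on the selector's vertical axis at the pod's top (frother x -8, y -90, z 60). On a disc 64 across, its top 8.5 above the pod, a grey bar stands on edge: 11 thick, from 8.5 to 27.5 above the pod, reaching 38 from the axis on the pointing side (red line on top) and 20 on the other. Axes as the frother's
- pointer (a point): point in the pointing end of the selector's bar, mid-thickness, 30 from the axis, 17.5 above the pod. Its x axis points outward from the selector's axis. At off the bar points 105 degrees to the left of the frother's x axis, at speed five 45 degrees to the right of it
- jug_seat (a point): centre of the jug's place, on the deck (frother x 30, y 85, z 46; axes as the frother's), marked by a thin dark ring 60 across. Cradle: a steel bar 9 thick, centred 18 above the deck, bent in a half circle round the back of the seat, 1.6 clear of the jug when home; its two ends stand 38 in front of the seat's centre, flared to 58 either side
- jug: lidded steel jug, loose, 0.35 to 0.7 kg. Origin: centre of its underside. Radius 42 up to 34 high, tapering to 37 at 64 high; black lid to 77, its knob to 86. Black handle along its y axis, out to 71, 30 to 66 high (passes over the cradle bar), roughly to the frother's left. Starts on the deck 44 to 68 in front of its seat, up to 8 aside; pushed straight back it slides and the cradle centres it
- start (a joint): travel of the green start button, m: 0 up, 0.005 fully down; a spring returns it. Fully down takes 5 N
- start_top (a point): centre of the start button's top face, 28 across, 13 above the pod's top (frother x -72, y -138, z 73), 9 above its steel collar (44 across); pressed straight down
- cup_a: brown paper cup, loose, 82 across, 92 high, standing to the right of the frother; to be left alone. Origin: centre of its underside
- cup_b: white paper cup, loose, 82 across, 92 high, standing to the left of the frother; to be left alone. Origin: centre of its underside
- cup_lid: white cup lid, loose, 85 across, 16 high, lying to the right of the frother; to be left alone. Origin: centre of its underside
- muffin: muffin, loose, 85 across, 73 high, standing to the left of the frother; to be left alone. Origin: centre of its underside
Mind the look-alikes: they are no part of the job. Leave any blue look-alike of the jug alone.

How it is judged (in metres and radians):
On the way:
1. start is pressed down with the jug home and the selector on five (value of joint start above 0.0035 m and value of joint selector between 2.5 and 2.74 rad and horizontal distance between jug and jug_seat below 0.007 m), for 0.1 s.
At the end, for the whole second after the job is handed in: The jug stands upright and at rest on the deck within 7 mm of its seat's centre, the selector rests on speed five (within 0.12 rad), and the start button, pressed more than 3.5 mm with both so, is up again (value of joint start below 0.001 m and value of joint selector between 2.5 and 2.74 rad and horizontal distance between jug and jug_seat below 0.007 m and z of jug in the frame of frother below 0.05 m and angle between jug's own z axis and vertical below 0.06 rad and linear speed of jug below 0.01 m/s); the robot touches nothing.
It fails at once if start is pressed while the selector is not at rest on five or the jug is not home (value of joint start above 0.0025 m and (value of joint selector below 2.46 rad or value of joint selector above 2.78 rad or horizontal distance between jug and jug_seat above 0.009 m)).
It fails at once if the jug is lifted off the deck (more than 8 mm) (z of jug in the frame of frother above 0.054 m).
It fails at once if the jug is tipped (more than 0.2 rad) (angle between jug's own z axis and vertical above 0.2 rad).
It fails at once if the jug is gripped or rammed (fingers press on it with more than 30 N) (contact force between the fingers and jug above 30 N).
It fails at once if a paper cup, the cup lid or the muffin is disturbed (moved more than 20 mm) (distance of any of cup_a, cup_b, cup_lid, muffin from where it was at the start of the episode above 0.02 m).
It also fails if it takes over 58 s, if anything falls off the work surface, if the arm or the gripper's body presses on something with over 40 N, if the wrist force passes 120 N, or if a joint passes its speed limit or range.

## Robot

A 7-joint arm with a two-finger parallel gripper is mounted at the origin on a cart in front of the work surface, level with it; the furniture and walls round the work are solid. World frame = base frame: x ahead of the robot, y to its left, z up, the work surface at z = 0. Lengths are in m, angles in degrees, forces in N, time in s.
With the tool pointing down it reaches from about 0.425 to 0.875 m from the base axis. Payload 4.7 kg.
Tool frame: the origin (TCP) lies on the centre line of the jaws, within the pads' length; the fingertips stand 11 mm ahead of it and the grasp point (between the pads) lies 8 mm behind it (finger_overhang is the x of the fingertips in the tool frame, in m); x points along the fingers, z is the direction in which the jaws open and shut, and the axes are right-handed (so a half turn about x gives the same grasp; the last joint's range is limited). The gripper opens to 87 mm and grips with 3 to 60 N. Pads are 19 mm wide; open, the fingers measure 117 mm over their backs; the gripper's body (75 mm by 190 mm) begins 51 mm behind the grasp point.
Start: joints at [65.151, 18.392, -4.016, 83.108, 1.295, 78.541, -3.26], TCP at [0.281, -0.586, 0.234] pointing down, gripper open.
Joint ranges: [-163.93, 163.93], [-17.29, 119.83], [-79.2, 71.16], [3.27, 140.29], [-89.18, 269.18], [5.43, 117.66], [-154.24, 154.24]. Speed limits (degrees/s): [147.25, 147.25, 180, 180, 180, 180, 180].

## Interface

Orientations are given as [roll, pitch, yaw] about the fixed x, y, z axes, in that order (R = Rz(yaw) Ry(pitch) Rx(roll)).
In Python, from cell import get_obs, read_camera, sign_off, cut_out, finger_overhang gives the robot as it stands.
- The arm moves only by the tool servo_tool, never from a script. Its argument "rows" is one flat list of numbers, 5 for each row, row after row: the shift along the world's x, y, z in mm, then the turn about the world's z in degrees, then the closure, from 0 (fully open) to 1 (shut). A call has 1 to 10 rows; each row is the pose to reach, as a shift and turn from the pose commanded when the call began; what a row does not reach only later rows make up. A row lasts 1/12 s, in which the tool goes at most 41.7 mm and 7.16 degrees, less where a joint would pass 70% of its speed; a pose out of reach is approached as far as the arm can. A call with a gripper value outside its range is refused whole. The fingers move at their own pace and stop on an object; "force" is the grip in N (left out, the last holds). Time passes only in rows, so rows that repeat a pose let the fingers close. It gives the time, the measured TCP pose, the force and the opening at its end, in the units of the state.
- get_obs(): the state, without advancing time (a new reading comes with each control period).
- read_camera(name): name is "scene" or "top"; returns a dict with "frame" (420x560x3 uint8, blue, green, red), "range_z" (420x560 float32, m along the optical axis (not along the pixel's ray), 0 where there is no reading), "intrinsics" (3x3 intrinsics, pixels), "k1" (the pictures are not rectified: a ray, as slopes to the right and down, at radius r is drawn at 1 + k1 r^2 times it, then the intrinsics apply), "cam_to_world" (4x4, takes a point from camera to world coordinates). Camera axes: x right, y down, z forward; pixel columns grow to the right and rows downward; lengths in m; the calibration is good to about 2 mm. A picture is of the moment at which its call begins.
- sign_off(): hands the job in, once; it reports no verdict.
Trained networks look in a picture, given as the dict that the camera call returned (one of the last four; its "shot" number tells which), for a name from the list of things; names that differ only in an ending like _2 or _b are one class to them, and where a whole thing is asked for, a point or a joint stands for the part that bears it (a point fixed in the world has none). Each returns a list of dicts, best first, with "score" (0 to 1); they miss things now and then, are a little off and sometimes report something else, mostly with a low value. They report only what shows in the picture. A call takes as long as a camera call. They do not tell look-alikes from the thing itself.
- cut_out(name, picture): "pixels" (420x560 bool, what is visible of it) and "extent" ([centre column, centre row, width, height] in pixels, round what is visible of it).
The state is a dict: "time_s": time; "qpos": joint angles; "joint_velocities": joint speeds; "effort": joint torques, N m; "tool_pos": TCP position; "tool_rot": TCP orientation; "force": force on the tool from outside, world axes, zero at the start; "wrist_torque": the same for the moment, N m; "grip_width": finger opening in m.
Only numpy, scipy, OpenCV 4.12 (cv2) and the standard library are available. Lean on these libraries where they do the work, as an engineer would, in place of code of your own. Each camera call takes 0.05 s, during which the arm holds its last target.

## Working session

There is one attempt and no reset: what is moved stays moved. The work goes in short steps, Python scripts to look and compute and a tool call to move; the robot and the scene stay as the last step left them, time stands still between calls to the robot, and variables do not carry over. Pictures are saved under pics/ and viewed, and the job is handed in when it is done.

Besides the shell and the picture viewer there is one more tool, called as a command line: name --argument value ..., lists and objects as JSON in quotes. servo_tool: Moves the arm, as the interface text tells. Its arguments: {"type":"object","properties":{"rows":{"type":"array"},"force":{"type":"number"}},"required":["rows"]}

```bash
ls; mkdir -p pics
cat > h.py <<'E'
import numpy as np,cv2
from cell import *
def w(p,u,v,z=None):
    K=p['intrinsics'];k1=p['k1'];T=p['cam_to_world']
    a=np.array([(u-K[0,2])/K[0,0],(v-K[1,2])/K[1,1]]);b=a.copy()
    for _ in range(20): b=a/(1+k1*(b@b))
    d=T[:3,:3]@np.array([b[0],b[1],1.]);o=T[:3,3]
    if z is None: return o+d*p['range_z'][int(round(v)),int(round(u))]
    return o+d*(z-o[2])/d[2]
def proj(p,X):
    K=p['intrinsics'];T=p['cam_to_world'];c=T[:3,:3].T@(np.array(X)-T[:3,3]);b=c[:2]/c[2];b=b*(1+p['k1']*(b@b))
    return np.array([K[0,0]*b[0]+K[0,2],K[1,1]*b[1]+K[1,2]])
def cloud(p):
    K=p['intrinsics'];vv,uu=np.mgrid[:420,:560]
    a=np.stack([(uu-K[0,2])/K[0,0],(vv-K[1,2])/K[1,1]],-1);b=a.copy()
    for _ in range(20): b=a/(1+p['k1']*(b**2).sum(-1,keepdims=True))
    z=p['range_z'];c=np.concatenate([b*z[...,None],z[...,None]],-1)
    T=p['cam_to_world'];return c@T[:3,:3].T+T[:3,3]
E
python3 - <<'E'
from h import *
print(get_obs())
for n in ['scene','top']:
    p=read_camera(n);cv2.imwrite(f'pics/{n}0.png',p['frame']);print(n,p['cam_to_world'][:3].round(3))
    for t in ['frother','selector','jug','start','cup_a','cup_lid','muffin']:
        for r in cut_out(t,p):
            m=r['pixels'];print(t,round(r['score'],2),np.round(r['extent']),np.median(cloud(p)[m&(p['range_z']>0)],0).round(3))
E
```

```text
pics
{'time_s': 0.0, 'qpos': array([65.15044364, 18.43820262, -4.01704102, 83.1720238 ,  1.29589749,
       78.53977427, -3.26050673]), 'joint_velocities': array([ 0.03676694,  0.06951071,  0.00802918, -0.03694936,  0.04953999,
       -0.03906993, -0.1026366 ]), 'effort': array([-6.21227045e-04, -4.91287494e+01, -4.03957972e-01, -3.12530351e+01,
       -6.37532445e-02,  4.37817222e-02,  1.97196414e-04]), 'tool_pos': array([ 0.28119054, -0.5854716 ,  0.23249662]), 'tool_rot': array([-176.73750845,   89.89512333,  118.92283861]), 'force': array([ 0.0156198 ,  0.00915647, -0.46069662]), 'wrist_torque': array([ 0.03005627,  0.02103504, -0.04015022]), 'grip_width': 0.08697521852814855}
scene [[-0.606 -0.491  0.626 -0.169]
 [-0.795  0.358 -0.49   0.533]
 [ 0.016 -0.795 -0.607  0.739]]
frother 0.78 [238. 221. 186. 127.] [0.582 0.036 0.058]
selector 0.73 [281. 204.  29.  20.] [ 0.56  -0.036  0.07 ]
selector 0.39 [309. 218.  14.   8.] [ 0.488 -0.069  0.072]
jug 0.83 [202. 220.  55.  45.] [0.574 0.136 0.101]
jug 0.62 [305. 291.  43.  54.] [0.33  0.07  0.063]
start 0.43 [310. 216.  13.   7.] [ 
[... 237 characters left out ...]
1 ]
muffin 0.8 [129. 270.  39.  42.] [0.576 0.311 0.057]
top [[-0.007 -0.997  0.073  0.444]
 [-1.     0.008  0.01  -0.003]
 [-0.011 -0.073 -0.997  1.023]]
frother 0.7 [269. 165. 177. 141.] [0.614 0.018 0.06 ]
selector 0.7 [304. 181.  31.  26.] [ 0.564 -0.047  0.069]
jug 0.85 [226. 168.  47.  38.] [0.59  0.115 0.121]
jug 0.56 [265. 278.  54.  38.] [0.352 0.049 0.076]
start 0.67 [316. 212.  15.  13.] [ 0.492 -0.076  0.073]
cup_a 0.96 [168. 126.  42.  35.] [0.703 0.277 0.05 ]
cup_a 0.95 [375. 202.  38.  37.] [ 0.524 -0.221  0.04 ]
cup_lid 0.84 [355. 235.  39.  34.] [ 0.442 -0.171  0.012]
cup_lid 0.51 [153. 174.  36.  37.] [0.593 0.299 0.062]
muffin 0.66 [154. 174.  37.  37.] [0.592 0.298 0.062]
```

Run:
```python
import cv2
a=cv2.imread('pics/scene0.png');b=cv2.imread('pics/top0.png')
cv2.imwrite('pics/a.png',cv2.resize(a[140:340,90:390],None,fx=2.6,fy=2.6,interpolation=3))
cv2.imwrite('pics/b.png',cv2.resize(b[85:310,130:400],None,fx=2.6,fy=2.6,interpolation=3))
```

```text
(no output)
```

View pics/a.png

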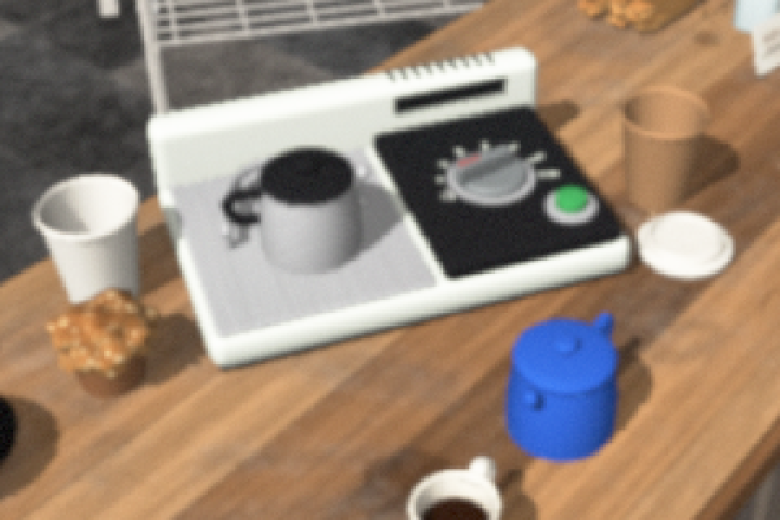

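View pics/b.png

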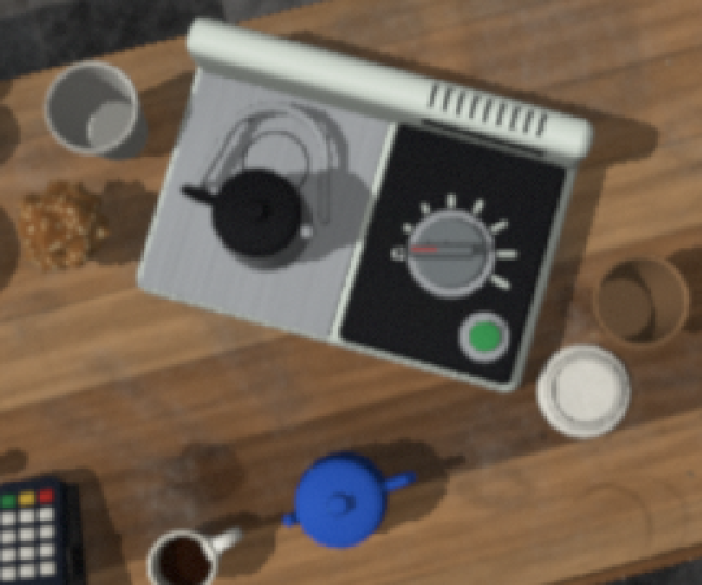

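Seen in the top picture: the steel jug is at (226,168). The blue look-alike is at (265,278) and the white mug near (200,300), and both stay untouched. The selector is at (304,181) with its red line pointing at the ring (off), and the green button is at (316,213). Next I'll fit the frother pose.

Run:
```python
from h import *
import json
from scipy.optimize import least_squares
p=read_camera('top');f=p['frame'].astype(int);C=cloud(p);q=read_camera('scene');Cq=cloud(q)
m=np.zeros((420,560),bool);m[85:240,180:370]=1
hs=m&(C[...,2]>.098)&(C[...,2]<.112)&(C[...,0]>.6)
n,l,st,_=cv2.connectedComponentsWithStats(hs.astype(np.uint8));i=1+st[1:,4].argmax();P=C[l==i]
r=cv2.minAreaRect((P[:,:2]*1000).astype(np.float32));print('housing',r,P[:,2].mean())
def green(p):
    f=p['frame'].astype(int);g=(f[...,1]-f[...,2]>40)&(f[...,1]-f[...,0]>40)
    n,l,st,c=cv2.connectedComponentsWithStats(g.astype(np.uint8));return [(st[i],c[i]) for i in range(1,n) if st[i,4]>30]
for a in (p,q):
    for s,c in green(a): print('green',s,c,w(a,*c,z=.071))
# pod / deck edge: black pod vs white rim
# body edges in top: bright white front/right rims
g=cv2.cvtColor(p['frame'],cv2.COLOR_BGR2GRAY)
pod=m&(g<60)&(abs(C[...,2]-.06)<.008)&(C[...,1]<.08)
n,l,st,_=cv2.connectedComponentsWithStats(pod.astype(np.uint8));i=1+st[1:,4].argmax()
pm=cv2.morphologyEx((l==i).astype(np.uint8),cv2.MORPH_CLOSE,np.ones((9,9)))
P=np.array([w(p,u,v,z=.06)[:2] for v,u in np.argwhere(pm)])*1000
print('pod z',np.median(C[pod][:,2]));r=cv2.minAreaRect(P.astype(np.float32));print('pod',r,cv2.boxPoints(r))
# jug lid
for a in (p,q):
  j=cut_out('jug',a)[0]['pixels'];X=cloud(a)[j];print('jug z max',np.percentile(X[:,2],[50,95,99]))
j=cut_out('jug',p)[0]['pixels'];lid=j&(abs(C[...,2]-.123)<.012)
uv=np.argwhere(lid)[:,::-1].astype(np.float32);P=np.array([w(p,u,v,z=.123)[:2] for u,v in uv])
print('lid',P.mean(0),cv2.minEnclosingCircle((P*1000).astype(np.float32)))
```

```text
housing ((706.0167846679688, 6.035186767578125), (358.34320068359375, 33.60725784301758), 74.05779266357422) 0.10299258374323142
green [311 209  11  11  96] [315.97916667 213.94791667] [ 0.49047226 -0.07629723  0.071     ]
green [403 117  18   9  92] [411.58695652 121.64130435] [ 0.66393363 -0.61124677  0.071     ]
green [304 212  12  10  98] [309.03061224 216.07142857] [ 0.48898578 -0.07100031  0.071     ]
pod z 0.060259866913147164
pod ((566.1611328125, -50.34838104248047), (155.8296661376953, 200.459716796875), 74.10973358154297) [[ 448.42853   -97.8434  ]
 [ 641.2282   -152.72844 ]
 [ 683.89374    -2.853363]
 [ 491.09406    52.031677]]
jug z max [0.12108374 0.1273136  0.13301713]
jug z max [0.06253481 0.07815652 0.08627285]
lid [0.59351232 0.11699268] ((593.650146484375, 122.74373626708984), 56.255462646484375)
```

```bash
cat >> h.py <<'E'
O=np.array([597.3,36.7,0]);Y=np.deg2rad(-15.9);RF=np.array([[np.cos(Y),-np.sin(Y),0],[np.sin(Y),np.cos(Y),0],[0,0,1]])
def F2W(x,y,z): return (O+RF@np.array([x,y,z]))/1000
def W2F(X): return RF.T@(np.array(X)*1000-O)
from scipy.spatial.transform import Rotation as Ro
def tool():
    o=get_obs();R=Ro.from_euler('xyz',o['tool_rot'],degrees=True).as_matrix();return o,R
def circ(img,p,x,y,z,r,c):
    pts=np.array([proj(p,F2W(x+r*np.cos(a),y+r*np.sin(a),z)) for a in np.linspace(0,6.283,60)])
    return pts
def view(name,fn,x,y,z,half,items,s=6):
    p=read_camera(name);u,v=proj(p,F2W(x,y,z));x0,y0=int(u-half),int(v-half*.75)
    im=cv2.resize(p['frame'][y0:y0+int(1.5*half),x0:x0+2*half],None,fx=s,fy=s,interpolation=2)
    for (a,b,c,r,col) in items:
        pts=((circ(im,p,a,b,c,r,col)-[x0,y0]+.5)*s).astype(np.int32);cv2.polylines(im,[pts],True,col,1)
    cv2.imwrite(fn,im);return p
E
python3 - <<'E'
from h import *
o,R=tool();print(R.round(3),o['tool_pos'])
its=[(30,85,46,30,(0,0,255)),(-8,-90,68.5,32,(255,255,0)),(-72,-138,73,14,(255,0,255))]
p=view('top','pics/c.png',-10,0,60,65,its)
# lid circle fit: dark pixels, distance-transform max
f=cv2.cvtColor(p['frame'],cv2.COLOR_BGR2GRAY)
best=[]
g=f.astype(float)
for x in np.arange(-50,0,1.):
  for y in np.arange(65,105,1.):
    ang=np.linspace(0,6.283,72)
    def s(r):
      pts=np.array([proj(p,F2W(x+r*np.cos(a),y+r*np.sin(a),123)) for a in ang[::3]]).astype(np.float32)
      return cv2.remap(f,pts[:,0][None],pts[:,1][None],1)[0].astype(float)
    best.append((np.median(s(41))*0+np.mean(np.minimum(s(41.),110)-np.minimum(s(33.),110)),x,y))
best.sort();print(best[-6:])
E
```

```text
[[ 0.     0.901  0.433]
 [-0.     0.433 -0.901]
 [-1.    -0.     0.   ]] [ 0.28141044 -0.58594125  0.23358994]
[(np.float64(64.5), np.float64(-26.0), np.float64(73.0)), (np.float64(64.83333333333333), np.float64(-27.0), np.float64(75.0)), (np.float64(65.04166666666667), np.float64(-26.0), np.float64(75.0)), (np.float64(65.33333333333333), np.float64(-27.0), np.float64(73.0)), (np.float64(65.58333333333333), np.float64(-27.0), np.float64(74.0)), (np.float64(65.625), np.float64(-26.0), np.float64(74.0))]
```

View pics/c.png

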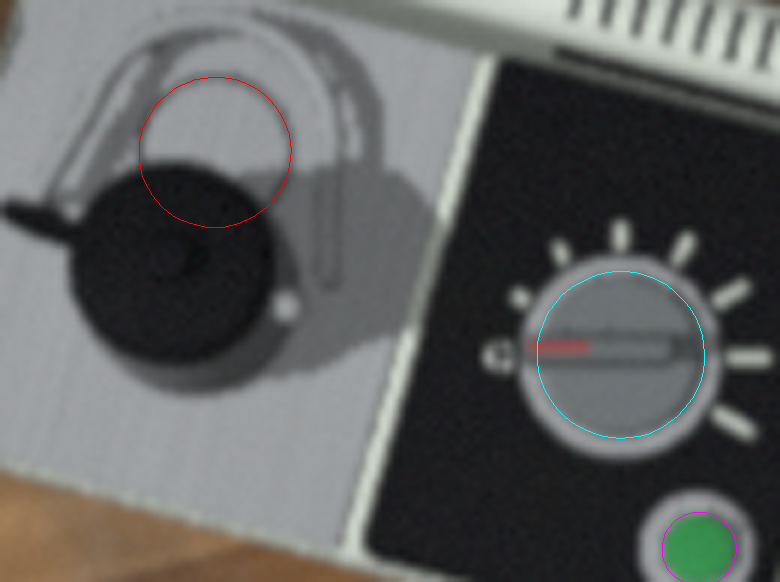

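servo_tool --rows '[12,36,0,6.9,0,24,72,0,13.8,0.2,36,108,0,20.7,0.4,48,144,0,27.6,0.655,60,180,0,34.5,0.655,72,216,0,41.4,0.655,84,252,0,48.3,0.655,96,288,0,55.2,0.655,108,324,0,62.1,0.655,120,362,0,69,0.655]' --force 5

```text
time_s: 1.93
tool_pos: [0.4016, -0.2225, 0.2339]
tool_rot: [-60.3, 89.9, -55.3]
force: [0.4, 0.4, 1.2]
grip_width: 0.0352
```

servo_tool --rows '[12,36,0,6.9,0.655,24,72,0,13.8,0.655,36,108,0,20.7,0.655,48,144,0,27.6,0.655,60,180,0,34.5,0.655,72,216,0,41.4,0.655,84,252,0,48.3,0.655,96,288,0,55.2,0.655,108,324,0,62.1,0.655,120.8,362,0,69.2,0.655]'

```text
time_s: 2.77
tool_pos: [0.5227, 0.1393, 0.2341]
tool_rot: [-103.1, 89.9, -29.0]
force: [1.6, -0.4, 0.1]
grip_width: 0.0301
```

Run:
```python
from h import *
o,R=tool();print(o['qpos'].round(1),o['force'].round(2),o['grip_width'],W2F(o['tool_pos']),'zang',np.degrees(np.arctan2(R[1,2],R[0,2])))
```

```text
[ 25.1   8.8 -46.8  97.4   6.7  76.6  51.2] [ 1.64 -0.39  0.15] 0.03011142682715859 [-99.9034637   78.23914659 234.05648754] zang 74.13422213569467
```

servo_tool --rows '[0,-2,-35,0,0.655,0,-2,-70,0,0.655,0,-2,-100,0,0.655,0,-2,-125,0,0.655,0,-2,-140,0,0.655,0,-2,-148,0,0.655,0,-2,-153,0,0.655,0,-2,-153,0,0.655]'

```text
time_s: 3.43
tool_pos: [0.5221, 0.136, 0.0803]
tool_rot: [93.2, 90.0, 167.0]
force: [-0.6, 0.9, -0.0]
grip_width: 0.03
```

Run:
```python
from h import *
o,R=tool();print(o['force'].round(2),W2F(o['tool_pos']))
view('scene','pics/d.png',-40,80,80,55,[])
view('top','pics/e.png',-40,80,80,55,[(-26,75,123,37,(0,255,255)),(30,85,46,30,(0,0,255))])
```

```text
[-0.6   0.91 -0.01] [-99.50936415  74.91769142  80.3046041 ]
```

View pics/d.png

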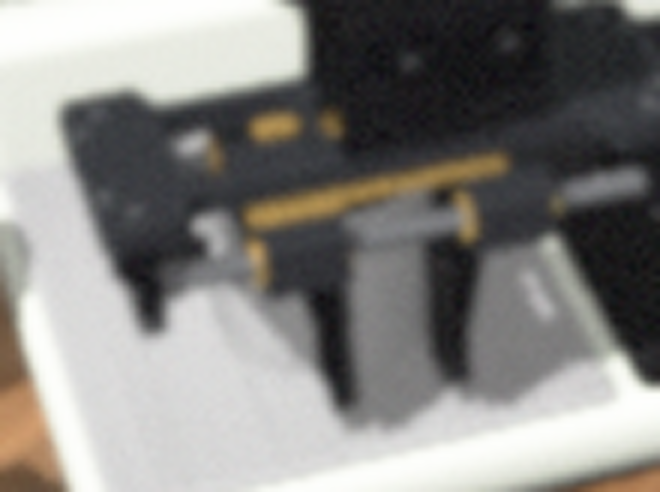

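View pics/e.png

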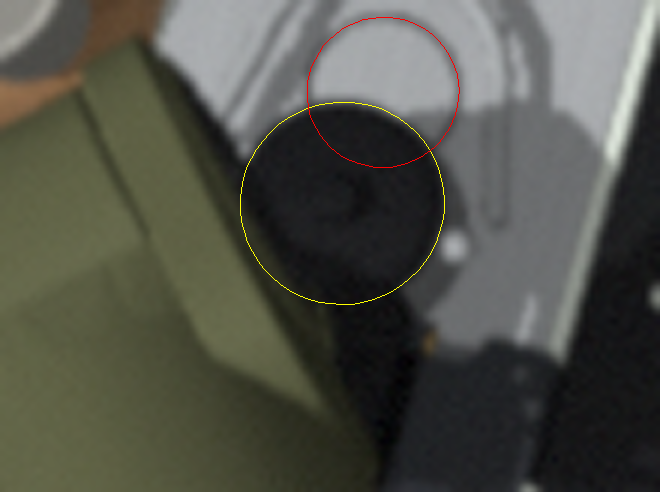

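servo_tool --rows '[9.6,-2.7,0,0,0.655,17.3,-4.9,0,0,0.655,20.2,-5.8,0,0,0.655,23.1,-6.6,0,0,0.655,26.1,-7,0,0,0.655,29.1,-7.4,0,0,0.655,32.1,-7.7,0,0,0.655,35.2,-7.9,0,0,0.655,38.2,-8.3,0,0,0.655,41.2,-8.6,0,0,0.655]'

```text
time_s: 4.37
tool_pos: [0.5634, 0.1273, 0.0804]
tool_rot: [132.1, 90.0, -154.0]
force: [-2.4, 0.4, 1.0]
grip_width: 0.0298
```

Run:
```python
from h import *
o,R=tool();print(o['force'].round(2),RF.T@o['force'],W2F(o['tool_pos']))
view('scene','pics/d1.png',-40,80,80,55,[])
view('top','pics/e1.png',-20,80,80,55,[(30,85,46,30,(0,0,255))])
```

```text
[-2.4   0.39  0.95] [-2.4151534  -0.27875081  0.95104894] [-57.42581114  77.87727862  80.43249151]
```

View pics/e1.png

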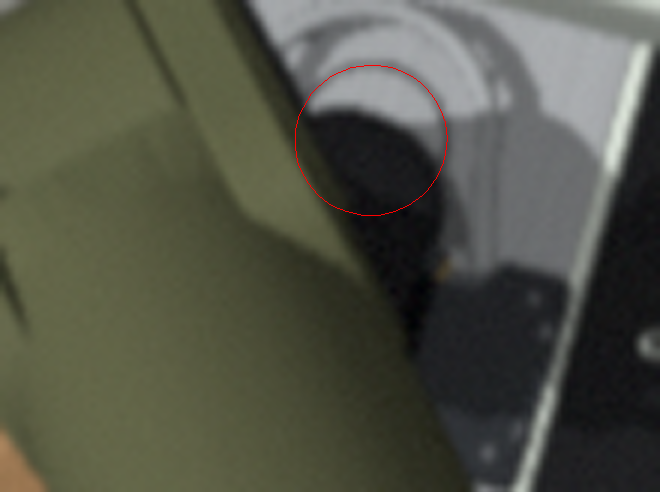

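servo_tool --rows '[3,-0.3,0,0,0.655,6.1,-0.6,0,0,0.655,9.1,-0.9,0,0,0.655,12.2,-1.2,0,0,0.655,15.2,-1.5,0,0,0.655,18.2,-1.8,0,0,0.655,21.3,-2,0,0,0.655,24.3,-2.3,0,0,0.655,27.4,-2.6,0,0,0.655,30.4,-2.9,0,0,0.655]'

```text
time_s: 5.3
tool_pos: [0.5941, 0.1245, 0.0805]
tool_rot: [29.4, 90.0, 103.3]
force: [-2.6, 0.9, -0.6]
grip_width: 0.0301
```

Run:
```python
from h import *
o,R=tool();print(RF.T@o['force'],W2F(o['tool_pos']))
view('top','pics/e2.png',-0,80,80,55,[(30,85,46,30,(0,0,255)),(30,85,123,37,(0,255,255))])
```

```text
[-2.72296966  0.13679828 -0.55385142] [-27.13685716  83.61374393  80.5167332 ]
```

View pics/e2.png

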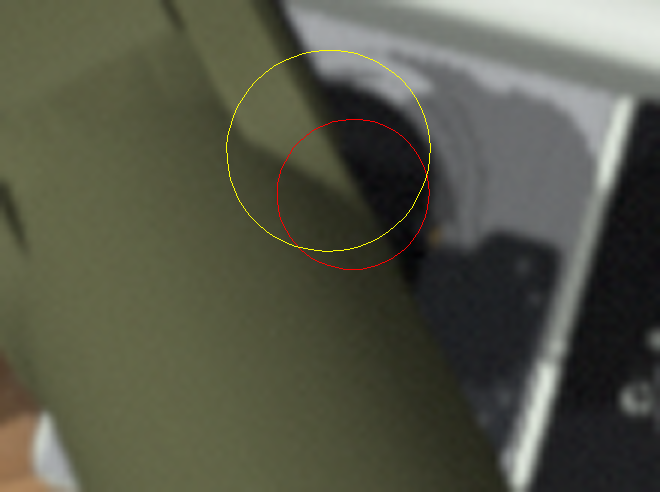

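servo_tool --rows '[1.5,-0.2,0,0,0.655,3,-0.4,0,0,0.655,4,-0.6,0,0,0.655,5,-0.8,0,0,0.655,6,-1,0,0,0.655,7,-1.2,0,0,0.655,7,-1.2,0,0,0.655]'

```text
time_s: 5.93
tool_pos: [0.6011, 0.1234, 0.0806]
tool_rot: [-44.4, 90.0, 29.4]
force: [-2.1, 1.0, -1.0]
grip_width: 0.0304
```

servo_tool --rows '[0.7,-0.2,0,0,0.655,1.4,-0.4,0,0,0.655,1.4,-0.4,0,0,0.655]'

```text
time_s: 6.18
tool_pos: [0.6023, 0.123, 0.0806]
tool_rot: [-21.7, 90.0, 52.2]
force: [-1.5, 1.4, -0.8]
grip_width: 0.0302
```

Run:
```python
from h import *
o,R=tool();print(RF.T@o['force'],W2F(o['tool_pos']))
```

```text
[-1.81267344  0.95409342 -0.76540617] [-18.79936907  84.40855485  80.59357744]
```

servo_tool --rows '[0.5,-0.1,0,0,0.655,0.9,-0.3,0,0,0.655,0.9,-0.3,0,0,0.655]'

```text
time_s: 6.43
tool_pos: [0.6032, 0.1229, 0.0806]
tool_rot: [-16.9, 90.0, 57.0]
force: [-1.1, 1.0, -0.1]
grip_width: 0.0301
```

servo_tool --rows '[0.5,-0.1,0,0,0.655,0.9,-0.3,0,0,0.655,0.9,-0.3,0,0,0.655]'

```text
time_s: 6.68
tool_pos: [0.6041, 0.1226, 0.0806]
tool_rot: [-8.2, 90.0, 65.6]
force: [-1.1, 1.7, 0.0]
grip_width: 0.03
```

servo_tool --rows '[0.5,-0.1,0,0,0.655,0.9,-0.3,0,0,0.655]'

```text
time_s: 6.85
tool_pos: [0.6048, 0.1224, 0.0806]
tool_rot: [42.9, 90.0, 116.8]
force: [-3.1, 2.3, 0.4]
grip_width: 0.0299
```

servo_tool --rows '[0.5,-0.1,0,0,0.655,0.9,-0.3,0,0,0.655]'

```text
time_s: 7.02
tool_pos: [0.6053, 0.1225, 0.0806]
tool_rot: [69.6, 89.9, 143.5]
force: [-4.0, 3.5, 1.3]
grip_width: 0.0298
```

servo_tool --rows '[-3,0.8,0,0,0.655,-9,2.5,0,0,0.655,-20,5.7,0,0,0.655,-38.5,11,0,0,0.655,-46,13,15,0,0.655,-46,13,50,0,0.655,-46,13,90,0,0.655,-46,0,120,-7,0.7,-44,-40,130,-14,0.7,-42,-80,130,-21,0.7]'

```text
time_s: 7.85
tool_pos: [0.5662, 0.0427, 0.2155]
tool_rot: [-59.1, 89.4, -6.3]
force: [1.6, -1.2, 0.3]
grip_width: 0.0267
```

Run:
```python
from h import *
o,R=tool();print(o['tool_pos'],o['qpos'].round(1),'zang',np.degrees(np.arctan2(R[1,2],R[0,2])))
view('top','pics/e3.png',10,80,80,55,[(30,85,46,30,(0,0,255)),(30,85,123,37,(0,255,255))])
view('scene','pics/d3.png',10,80,80,55,[(30,85,123,37,(0,255,255))])
```

```text
[0.56616099 0.04273795 0.21550071] [ 28.5  12.  -40.3  95.9   8.2  74.5  39.4] zang 52.779179056129635
```

View pics/e3.png

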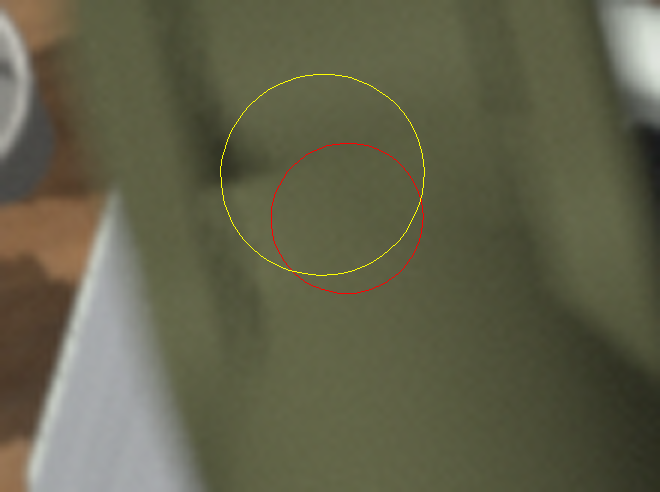

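View pics/d3.png

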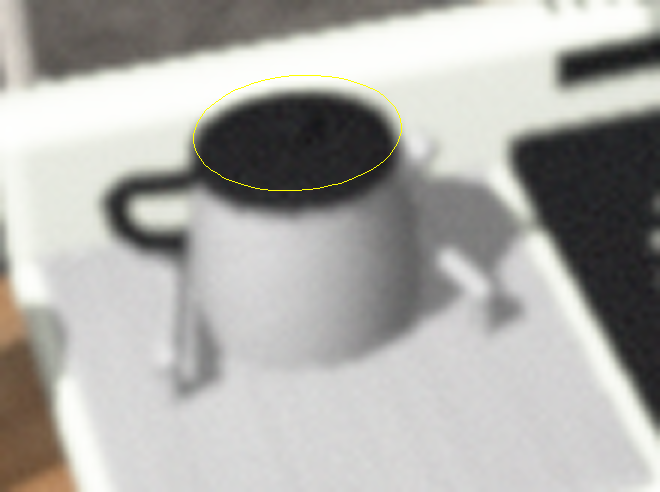

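servo_tool --rows '[0,-25,0,-7,0.816,0,-50,0,-14,0.816,0,-75,0,-21,0.816,-1,-90.5,0,-28,0.816,-1,-90.5,0,-35,0.816,-1,-90.5,0,-42,0.816,-1,-90.5,0,-49,0.816,-1,-90.5,0,-53.7,0.816,-1,-90.5,0,-53.7,0.816]'

```text
time_s: 8.7
tool_pos: [0.5628, -0.0496, 0.2107]
tool_rot: [-55.6, 89.9, -56.6]
force: [-0.3, 1.0, -0.1]
grip_width: 0.0162
```

Run:
```python
from h import *
o,R=tool();print(o['tool_pos'],W2F(o['tool_pos']),F2W(-8,-90,60),o['qpos'].round(1),o['grip_width'],'zang',np.degrees(np.arctan2(R[1,2],R[0,2])))
view('top','pics/e4.png',10,80,80,55,[(30,85,46,30,(0,0,255)),(30,85,123,37,(0,255,255))])
```

```text
[ 0.56284209 -0.04958533  0.21070289] [ -9.50093276 -92.42422908 210.7028927 ] [ 0.56494974 -0.04766504  0.06      ] [ 30.2  11.  -31.4  96.5   6.   74.2  -3.3] 0.016214417831314904 zang -0.9883218730150026
```

View pics/e4.png

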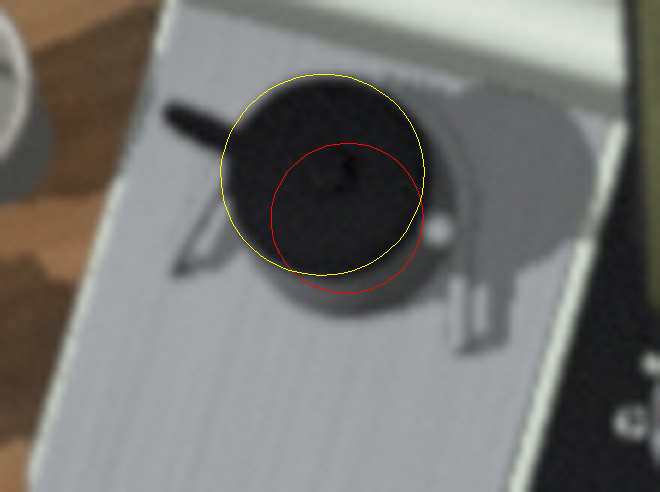

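```bash
cat >> h.py <<'E'
def lidfit(p,x0,y0,z=123):
    f=p['frame'].max(-1);ang=np.deg2rad(np.r_[-75:60:5,120:285:5]) # skip handle (+y)
    ang=np.deg2rad([a for a in range(0,360,5) if not 65<a<125])
    from scipy.optimize import minimize
    def prof(x,y,r):
        pts=np.array([proj(p,F2W(x+r*np.cos(a),y+r*np.sin(a),z)) for a in ang]).astype(np.float32)
        return cv2.remap(f,pts[:,0][None],pts[:,1][None],1)[0].astype(float)
    def cost(v): return -np.mean(np.minimum(prof(v[0],v[1],39.5),90)-np.minimum(prof(v[0],v[1],34.5),90))
    r=minimize(cost,[x0,y0],method='Nelder-Mead',options=dict(initial_simplex=[[x0,y0],[x0+4,y0],[x0,y0+4]]));return r.x,r.fun
E
python3 - <<'E'
from h import *
p=read_camera('top')
for s in [(30,85),(26,82),(30,80)]: print(lidfit(p,*s))
o={'frame':cv2.imread('pics/top0.png')};p0=dict(p,**o);print(lidfit(p0,-26,75),lidfit(p0,-28,79))
# selector disc / ring sanity: darkness centroid of knob
u,v=proj(p,F2W(30,85,132));x0,y0=int(u)-20,int(v)-20
E
```

```text
(array([29.12246571, 81.00800205]), np.float64(-49.73770491803279))
(array([29.0548737 , 80.88913596]), np.float64(-49.68852459016394))
(array([29.12075615, 81.01549816]), np.float64(-49.73770491803279))
(array([-26.65514141,  74.65832612]), np.float64(-48.049180327868854)) (array([-26.49221802,  74.51312256]), np.float64(-48.0))
```

servo_tool --rows '[2,2,-30,0,0.816,2,2,-60,0,0.816,2,2,-85,0,0.816,2,2,-97,0,0.816,2,2,-101,0,0.816,2,2,-105,0,0.816,2,2,-109,0,0.816,2,2,-111,0,0.816,2,2,-111,0,0.816]'

```text
time_s: 9.55
tool_pos: [0.5654, -0.0468, 0.1003]
tool_rot: [-12.7, 89.9, -13.5]
force: [-0.3, 0.0, 0.4]
grip_width: 0.0157
```

Run:
```python
from h import *
o,R=tool();print(o['tool_pos'],o['force'],W2F(o['tool_pos']),o['qpos'].round(1))
view('scene','pics/d5.png',-8,-90,75,45,[],8)
```

```text
[ 0.56538071 -0.0467995   0.10027591] [-0.26258655  0.01583522  0.35449223] [ -7.82264673 -89.04950208 100.27590659] [ 28.7  16.9 -30.8 103.3   9.7  62.4  -6.3]
```

View pics/d5.png

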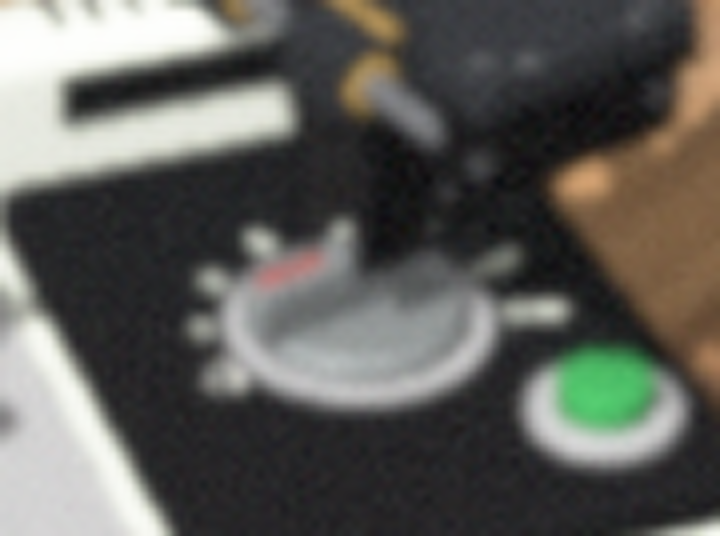

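```bash
cat >> h.py <<'E'
def bar(name,fn,half=45,s=8,degs=(105,75,45)):
    p=read_camera(name);u,v=proj(p,F2W(-8,-90,75));x0,y0=int(u-half),int(v-half*.75)
    im=cv2.resize(p['frame'][y0:y0+int(1.5*half),x0:x0+2*half],None,fx=s,fy=s,interpolation=2)
    for d,c in zip(degs,[(0,255,0),(0,255,255),(255,255,0)]):
        t=np.deg2rad(d)
        a,b=[((proj(p,F2W(-8+r*np.cos(t),-90+r*np.sin(t),87.5))-[x0,y0]+.5)*s).astype(int) for r in (38,-20)]
        cv2.line(im,tuple(map(int,a)),tuple(map(int,b)),c,1)
    cv2.imwrite(fn,im)
E
python3 - <<'E'
from h import *
bar('scene','pics/d6.png')
E
```

```text
(no output)
```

View pics/d6.png

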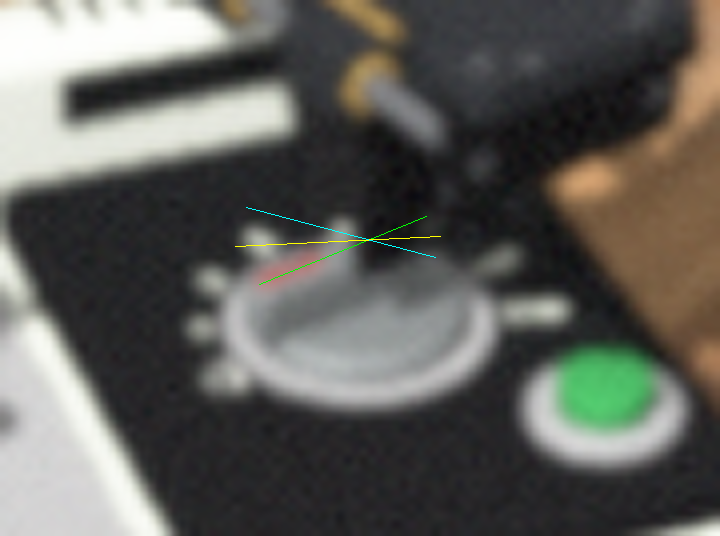

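servo_tool --rows '[0,-0.8,-3,0,0.816,0,-0.8,-6,0,0.816,0,-0.8,-9,0,0.816,0,-0.8,-9,0,0.816]'

```text
time_s: 9.98
tool_pos: [0.5643, -0.0476, 0.0898]
tool_rot: [175.8, 89.9, 175.0]
force: [0.1, -0.1, -0.1]
grip_width: 0.0161
```

servo_tool --rows '[0,0,-3,0,0.816,0,0,-6.5,0,0.816,0,0,-6.5,0,0.816]'

```text
time_s: 10.23
tool_pos: [0.5643, -0.0475, 0.0832]
tool_rot: [173.1, 89.9, 172.2]
force: [-0.6, 0.3, 0.3]
grip_width: 0.016
```

servo_tool --rows '[0,0,0,-6,0.816,0,0,0,-12,0.816,0,0,0,-18,0.816,0,0,0,-24,0.816,0,0,0,-30,0.816,0,0,0,-36,0.816,0,0,0,-42,0.816,0,0,0,-48,0.816,0,0,0,-54,0.816,0,0,0,-60,0.816]'

```text
time_s: 11.07
tool_pos: [0.566, -0.0474, 0.0843]
tool_rot: [62.2, 89.9, 1.1]
force: [1.4, -0.2, -0.7]
grip_width: 0.016
```

servo_tool --rows '[0,0,0,-6,0.816,0,0,0,-12,0.816,0,0,0,-18,0.816,0,0,0,-24,0.816,0,0,0,-30,0.816,0,0,0,-37,0.816,0,0,0,-37,0.816,0,0,0,-37,0.816]'

```text
time_s: 11.73
tool_pos: [0.5648, -0.0475, 0.0841]
tool_rot: [-26.1, 90.0, -123.8]
force: [-1.3, 0.4, 0.3]
grip_width: 0.0161
```

Run:
```python
from h import *
o,R=tool();print(o['tool_pos'],o['force'],o['wrist_torque'],o['qpos'].round(1),o['grip_width'],'zang',np.degrees(np.arctan2(R[1,2],R[0,2])))
bar('scene','pics/d7.png',degs=(15,))
```

```text
[ 0.56480124 -0.04745191  0.08406287] [-1.29370449  0.39532034  0.26240868] [0.03528569 0.04807463 0.02754725] [ 16.7  16.2 -16.7 104.5   5.3  60.1 -99.7] 0.0161419763146429 zang -97.63982985398833
```

View pics/d7.png

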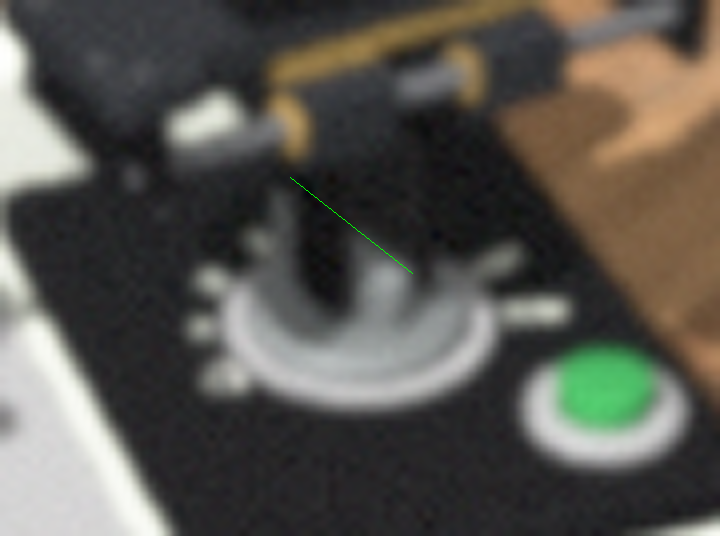

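servo_tool --rows '[0,0,10,0,0.816,0,0,35,0,0.816,0,0,60,7,0.816,0,0,60,14,0.816,0,0,60,21,0.816,0,0,60,28,0.816,0,0,60,35,0.816,0,0,60,42,0.816,0,0,60,49,0.816,0,0,60,56,0.816]'

```text
time_s: 12.62
tool_pos: [0.565, -0.0477, 0.1449]
tool_rot: [19.7, 90.0, -21.7]
force: [-0.4, 0.9, -0.8]
grip_width: 0.0158
```

servo_tool --rows '[0,0,0,7,0.816,0,0,0,14,0.816,0,0,0,21,0.816,0,0,0,28,0.816,0,0,0,35,0.816,0,0,0,42,0.816,0,0,0,49,0.816,0,0,0,56,0.816,0,0,0,63,0.816,0,0,0,70,0.816]'

```text
time_s: 13.45
tool_pos: [0.565, -0.0477, 0.1449]
tool_rot: [-49.5, 90.0, -20.9]
force: [0.2, -0.4, -0.8]
grip_width: 0.0158
```

servo_tool --rows '[0,0,0,7,0.816,0,0,0,14,0.816,0,0,0,21,0.816,0,0,0,28,0.816,0,0,0,35,0.816,0,0,0,42,0.816,0,0,0,49,0.816,0,0,0,56,0.816,0,0,0,61,0.816,0,0,0,61,0.816]'

```text
time_s: 14.28
tool_pos: [0.565, -0.0478, 0.1448]
tool_rot: [-106.1, 90.0, -16.7]
force: [-0.1, -0.7, -0.2]
grip_width: 0.016
```

Run:
```python
from h import *
o,R=tool();print(o['tool_pos'],o['force'],o['qpos'].round(1),o['grip_width'],'zang',np.degrees(np.arctan2(R[1,2],R[0,2])))
bar('scene','pics/d8.png',degs=(15,))
```

```text
[ 0.56500806 -0.0478241   0.14483435] [-0.08657912 -0.74245579 -0.23803555] [ 36.3  15.7 -39.3 100.5  10.7  67.6  83.2] 0.015953907487729808 zang 89.34712963137648
```

View pics/d8.png

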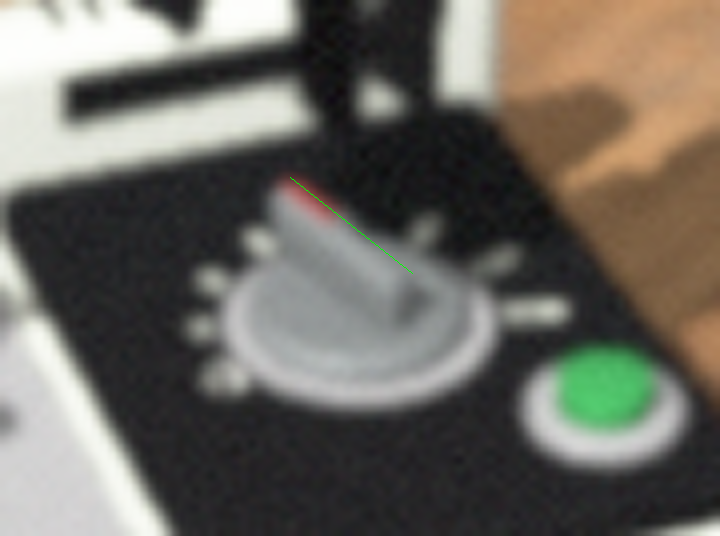

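The bar now rests on three, parallel to the predicted line. I'll fork it again and turn it two more clicks.

servo_tool --rows '[0,0,-25,0,0.816,0,0,-38,0,0.816,0,0,-44,0,0.816,0,0,-48,0,0.816,0,0,-52,0,0.816,0,0,-56,0,0.816,0,0,-61,0,0.816,0,0,-61,0,0.816]'

```text
time_s: 15.0
tool_pos: [0.5645, -0.0475, 0.0824]
tool_rot: [78.5, 90.0, 167.7]
force: [-0.6, -0.1, -0.1]
grip_width: 0.0163
```

servo_tool --rows '[0,0,0,-6,0.816,0,0,0,-12,0.816,0,0,0,-18,0.816,0,0,0,-24,0.816,0,0,0,-30,0.816,0,0,0,-36,0.816,0,0,0,-42,0.816,0,0,0,-47,0.816,0,0,0,-52,0.816,0,0,0,-56,0.816]'

```text
time_s: 15.83
tool_pos: [0.5652, -0.046, 0.0834]
tool_rot: [26.9, 89.9, 59.9]
force: [1.1, 2.6, -0.7]
grip_width: 0.0159
```

servo_tool --rows '[0,0,0,-3,0.816,0,0,0,-6,0.816,0,0,0,-6,0.816,0,0,0,-6,0.816]'

```text
time_s: 16.17
tool_pos: [0.565, -0.0476, 0.0834]
tool_rot: [-73.6, 90.0, -46.4]
force: [0.5, -0.2, 0.4]
grip_width: 0.0157
```

servo_tool --rows '[0,0,10,2,0.816,0,0,30,2,0.816,0,0,65,2,0.816,0,0,65,2,0.816]'

```text
time_s: 16.5
tool_pos: [0.5686, -0.0479, 0.1544]
tool_rot: [-39.2, 89.4, -10.0]
force: [2.0, 1.0, 0.9]
grip_width: 0.0162
```

Run:
```python
from h import *
o,R=tool();print(o['tool_pos'],o['force'],o['qpos'].round(1),o['grip_width'],'zang',np.degrees(np.arctan2(R[1,2],R[0,2])))
bar('scene','pics/d9.png',degs=(-45,-15,-75))
```

```text
[ 0.56860722 -0.04786676  0.1544277 ] [1.96993818 1.04498868 0.89909071] [ 28.   13.6 -29.5 100.1   7.3  67.6  25.7] 0.01617085043094256 zang 29.22338382428423
```

View pics/d9.png

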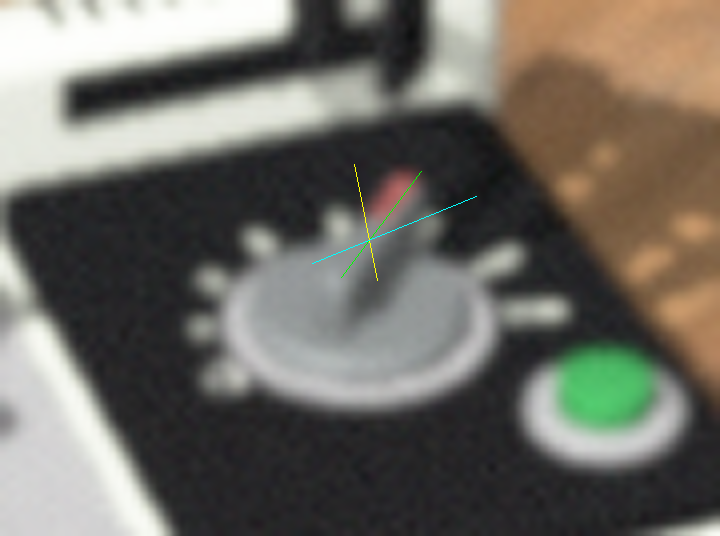

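servo_tool --rows '[-20,-8,0,0,1,-45,-17,0,0,1,-65,-25,0,0,1,-75,-28.5,0,0,1,-75,-28.5,0,0,1,-75,-28.5,0,0,1]'

```text
time_s: 17.05
tool_pos: [0.4901, -0.0763, 0.1481]
tool_rot: [-52.4, 89.9, -23.3]
force: [-0.0, 0.6, 0.3]
grip_width: 0.0003
```

Run:
```python
from h import *
o,R=tool();print(o['tool_pos'],o['force'],o['grip_width'],F2W(-72,-138,73))
p=read_camera('top');print(lidfit(p,30,85))
bar('top','pics/t1.png',degs=(-45,-15,-75))
q=view('scene','pics/s1.png',-10,0,60,95,[(-72,-138,73,14,(255,0,255)),(29,81,123,37,(0,255,255))],4)
print('scene',lidfit(q,28,85))
```

```text
[ 0.49007369 -0.07628853  0.14812585] [-0.00414738  0.58428336  0.27548744] 0.00026643930786904394 [ 0.49024825 -0.07629524  0.073     ]
(array([29.15548325, 80.95364189]), np.float64(-49.9344262295082))
scene (array([15.3218689 , 91.09539795]), np.float64(-29.934426229508198))
```

View pics/t1.png

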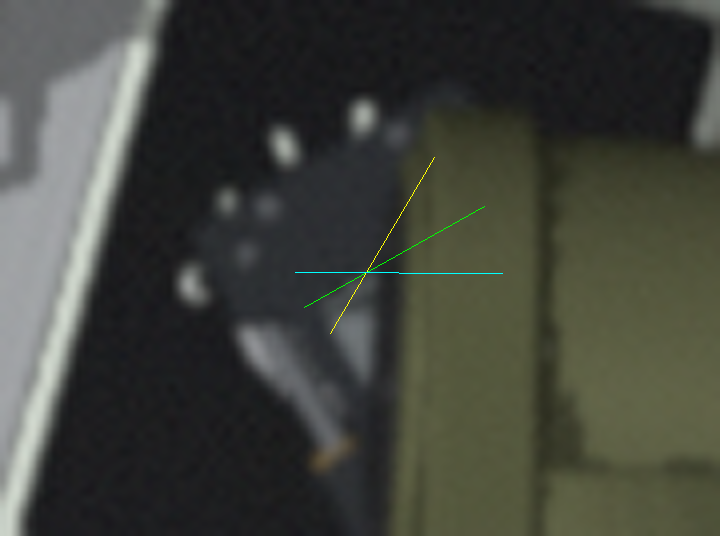

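View pics/s1.png

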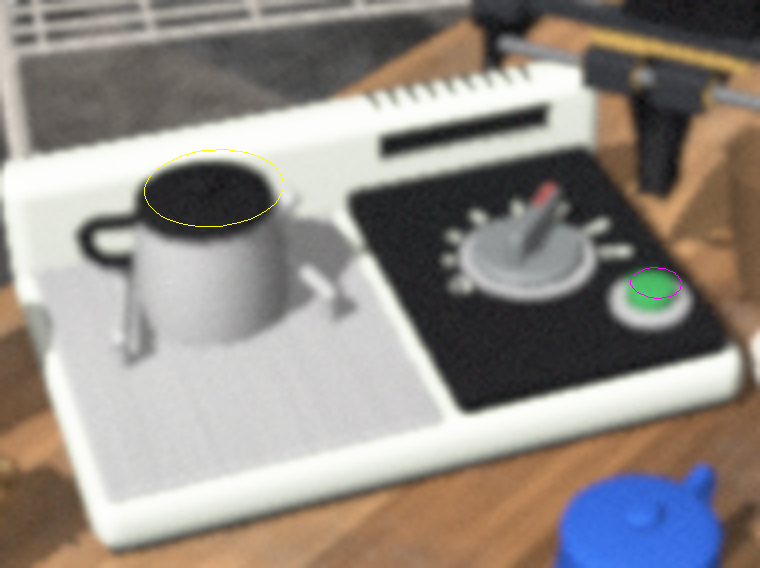

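servo_tool --rows '[0,0,-30,0,1,0,0,-50,0,1,0,0,-58,0,1,0,0,-61,0,1,0,0,-61,0,1]'

```text
time_s: 17.62
tool_pos: [0.4901, -0.0755, 0.0867]
tool_rot: [99.9, 89.9, 129.1]
force: [-0.2, 0.0, -0.0]
grip_width: 0.0005
```

Run:
```python
from h import *
o,R=tool();print(o['tool_pos'],o['force'])
view('scene','pics/s2.png',-72,-138,73,40,[],8)
```

```text
[ 0.4900616  -0.07552404  0.08674181] [-0.18222808  0.01036297 -0.00682929]
```

View pics/s2.png

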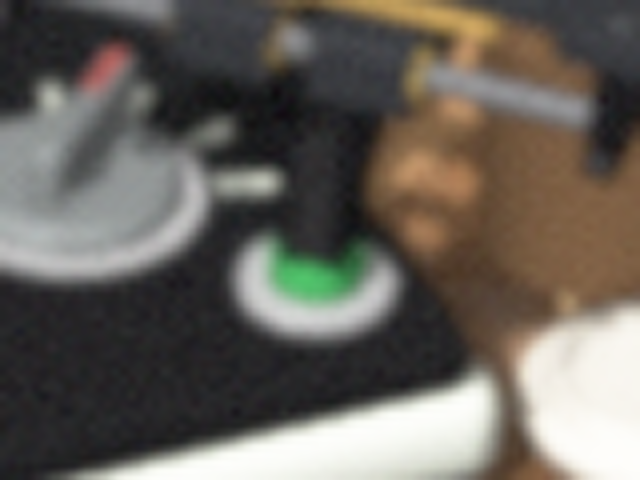

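The closed fingertips stand over the green button at about (315,255) in the crop. The selector bar covers the fifth mark, with marks six and seven still visible beyond it. I'll press now.

servo_tool --rows '[0,0,-2,0,1,0,0,-4,0,1,0,0,-5,0,1,0,0,-6,0,1,0,0,-7,0,1,0,0,-7,0,1]'

```text
time_s: 18.17
tool_pos: [0.4909, -0.0761, 0.0808]
tool_rot: [-38.2, 89.9, -9.1]
force: [1.9, -0.3, 4.2]
grip_width: 0.0005
```

servo_tool --rows '[0,0,-1,0,1,0,0,-2,0,1,0,0,-3,0,1,0,0,-3,0,1,0,0,-3,0,1,0,0,-3,0,1]'

```text
time_s: 18.67
tool_pos: [0.491, -0.0762, 0.0792]
tool_rot: [-54.5, 89.9, -25.4]
force: [-2.3, 0.3, 15.5]
grip_width: 0.0006
```

The button is on its stop (15.5 N, tip at z 68 mm). I'll hold it briefly, then release and withdraw.

servo_tool --rows '[0,0,0,0,1,0,0,0,0,1,0,0,4,0,1,0,0,10,0,1,0,0,35,0,1,0,0,70,0,1,-5,-30,110,0,1,-15,-65,130,0,1,-30,-100,140,0,1,-45,-135,140,0,1]'

```text
time_s: 19.5
tool_pos: [0.4456, -0.2108, 0.2198]
tool_rot: [-58.0, 89.8, -28.7]
force: [1.2, -1.6, -0.4]
grip_width: 0.0009
```

servo_tool --rows '[-12,-38,0,0,1,-25,-76,0,0,1,-37,-114,0,0,1,-50,-150,0,0,1,-50,-150,0,0,1,-50,-150,0,0,1]'

```text
time_s: 20.0
tool_pos: [0.3927, -0.3615, 0.2156]
tool_rot: [109.7, 89.8, 138.5]
force: [0.2, -0.2, -0.5]
grip_width: 0.0002
```

Run:
```python
from h import *
o,R=tool();print(o['tool_pos'],o['force'],o['time_s'])
p=read_camera('top');print(lidfit(p,30,85))
view('top','pics/t9.png',-20,0,60,65,[],6)
view('scene','pics/s9.png',-10,0,60,95,[],4)
C=cloud(p);u,v=map(int,proj(p,F2W(-72,-138,73)));print('button z',C[v-2:v+3,u-2:u+3,2].mean())
C0=None
for t in ['cup_a','cup_lid','muffin']:
  for r in cut_out(t,p): print(t,round(r['score'],2),r['extent'])
bar('top','pics/t8.png',degs=(-45,))
```

```text
[ 0.39265568 -0.36145557  0.21560635] [ 0.16338324 -0.24040907 -0.49023985] 20.0
(array([29.13251866, 80.87825895]), np.float64(-49.81967213114754))
button z 0.07353397703590495
cup_a 0.83 [375.1, 201.2, 40.1, 35.3]
cup_a 0.83 [166.5, 126.3, 40.8, 38.6]
muffin 0.68 [154.1, 173.9, 38.4, 36.0]
```

View pics/t9.png

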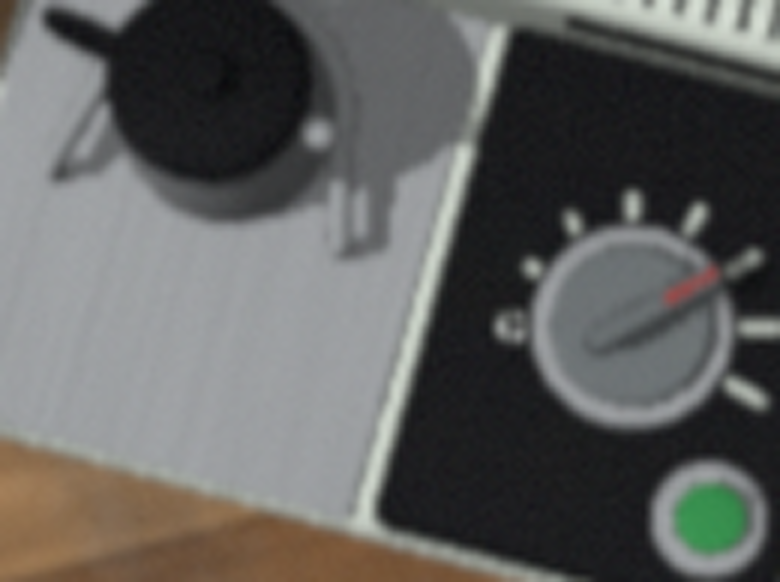

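View pics/t8.png

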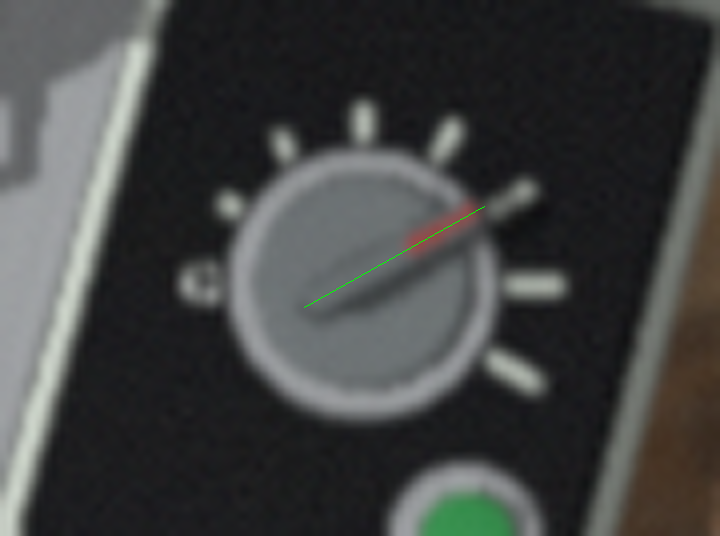

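```bash
python3 -c "
from cell import *
print(sign_off())"
```

```text
the job is handed in; nothing more can be done
None
```

The frother job is done and handed in at about 20 s of the 58 s allowed; the hand-in gives no verdict. I pushed the jug back until the cradle stopped it, turned the selector from off to five, then pressed the green button onto its stop and let it go.

- **Jug:** the highest force I read while pushing was about 5 N, as it met the cradle. The last top view put its lid at frother (29, 81) mm against the seat's (30, 85). That is about 4 mm off by the raw fit and inside the 7 mm limit. Some of that is likely image bias, since the camera also sees the side of the lid. A scene-camera fit disagreed, giving (15, 91). I didn't rely on it because its fit was poor and that camera also placed the button 5 mm off.
- **Selector:** I turned it in two strokes with the fingertips either side of the bar. In the last top view the red line points straight at the fifth bar.
- **Button:** the press read 15.5 N at the stop. Afterwards the depth image showed its top at 73.5 mm, so it is up again.
- **Surroundings:** the cups and the muffin are where they were. The last detection missed the cup lid, so I have no measured check on it; the arm passed only high above that side.

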